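# Press a proud board home with a guided press bar

### The arm

A 6-joint arm with a two-finger parallel gripper is mounted at the origin on the work surface. World frame = base frame: x ahead of the robot, y to its left, z up, the work surface at z = 0. Lengths are in mm, angles in rad, forces in N, time in s.
With the tool pointing down it reaches from about 350 to 850 mm from the base axis. Payload 8.1 kg.
Tool frame: the origin (TCP) lies between the finger pads; the fingertips stand 25 mm ahead of it and the grasp point (between the pads) lies 6 mm ahead of it (bot.tcp_to_tips is the distance from the TCP to the fingertips, in mm); z points along the fingers, y is the line along which they close (so a half turn about z gives the same grasp; the last joint's range is limited). The gripper opens to 93 mm and grips with 3 to 60 N. Pads are 15 mm wide; open, the fingers measure 128 mm over their backs; the gripper's body (75 mm by 188 mm) begins 65 mm behind the grasp point.
Start: joints at [1.203, 0.13, 1.488, -0, 1.523, -0.085], TCP at [167.405, 576.178, 243.635] pointing down, gripper open.
Joint ranges: [-2.96, 2.96], [-0.89, 2.26], [0.02, 2.5], [-1.34, 4.48], [0, 2.73], [-2.66, 2.66]. Speed limits (rad/s): [2.39, 2.39, 2.79, 3.14, 3.14, 3.14].

### API

Orientations are given as a rotation vector (axis times angle).
In Python, from workcell import bot gives the robot as it stands.
- The arm moves only by the tool drive_tool, never from a script. Its argument "deltas" is a list that holds one entry, the list of rows, each a list of 5 numbers: the gripper command: -1 is shut, 1 is fully open, values between are in proportion, then the shift along the world's x, y, z in mm, then the turn about the world's z in rad. In form: [[[claw, dx, dy, dz, spin], ...]]. A call has exactly 8 rows; each row is the pose to reach, as a shift and turn from the pose commanded when the call began; what a row does not reach only later rows make up. A row lasts 1/10 s, in which the tool goes at most 50 mm and 8.59 degrees, less where a joint would pass 70% of its speed; a pose out of reach is approached as far as the arm can. A call with a gripper value outside its range is refused whole. The fingers move at their own pace and stop on an object; "force" is the grip in N (left out, the last holds). Time passes only in rows, so rows that repeat a pose let the fingers close, or fill a call up. It gives the time, the measured TCP pose, the force, the opening and the grip force at its end, in the units of the state.
- bot.get_state(): the state, without advancing time (a new reading comes with each control period).
- bot.snapshot(name): name is "scene" or "top" or "wrist"; returns a dict with "img" (384x512x3 uint8, blue, green, red), "depth" (384x512 float32, mm along the optical axis (not along the pixel's ray), 0 where there is no reading), "vertical_fov" (degrees; the focal length in pixels is half the picture's height over the tangent of half this angle, whatever the lens; pixels are square), "cx", "cy" (the principal point, pixels), "dist_coeffs" ([k1, k2, p1, p2, k3] as OpenCV has them; the pictures are not rectified), "world_from_camera" (4x4, takes a point from camera to world coordinates). Camera axes: x right, y up, looking along -z (the intrinsics and any distortion apply to the point x, -y, -z); pixel columns grow to the right and rows downward; lengths in mm; the calibration is good to about 2 mm. A picture is of the moment at which its call begins.
- bot.close_job(): hands the job in; it is judged then, once.
The state is a dict: "clock": time; "joint_positions": joint angles; "dq": joint speeds; "effort": joint torques, N m; "tcp_pos": TCP position; "tool_rot": TCP orientation; "wrist_force": force on the tool from outside, world axes, zero at the start; "moment": the same for the moment, N m; "finger_gap": finger opening in mm; "grasp_force": force on a finger pad.
Only numpy, scipy, OpenCV 4.12 (cv2) and the standard library are available. Lean on these libraries where they do the work, as an engineer would, in place of code of your own. Each camera call takes 0.05 s, during which the arm holds its last target. There are 200 camera calls.

### The job

Fit the wooden press bar over the two upright guide rods of the small press, its round hole on the tall rod and its slot on the short one, and ease it down square without forcing it against the rods until it lies on the board that stands proud of its rail. Then press down on the bar with about 20 newtons for a second so that the board goes fully home on its dowels, and let go, leaving the bar resting level on the board. Never press much harder than that, press only with the bar, and leave the other things on the bench where they are.

Things in the scene. Friction and masses are not known exactly. Their poses are not given: they have to be found in the camera images.
- bar: Press bar, pale beech, loose, about 0.45 kg, lying flat on the bench: 230 long (its x axis), 60 wide (y), 36 thick, with a block handle in the middle of its top, 60 long (x), 30 wide (y) and 36 high. It balances at its middle. A round hole of 17.6 mm goes through near its +x end, a slot (27.6 along x, 17.6 across) near its -x end. Origin: centre of the underside; z up.
- handle (a point): Middle of the bar's handle block, 56 above the bar's underside and 16 below the handle's top; grip it across its 30 mm width (along the bar's y).
- bore (a point): Centre of the round hole at the bar's underside, 85 from the bar's origin along +x.
- slot (a point): Centre of the slot at the bar's underside, 85 from the bar's origin along -x.
- press: Press base, a plywood board fixed to the bench, 300 long (its x axis), 120 wide (y), 30 thick, with two upright steel guide rods of 16 mm diameter on its centre line: the tall one 85 from the middle along +x, the short one 85 along -x. The last 5 mm of each rod taper to 12.4 mm. Origin: centre of the underside.
- tall_top (a point): Top centre of the tall guide rod, 210 above the bench.
- short_top (a point): Top centre of the short guide rod, 140 above the bench.
- board: Wooden board to press home, 100 x 70 x 22 thick, flat between the rods on two tight dowels. Its top starts 83 to 108 above the bench. It has 6 to 11 to go to the rail below, whose height differs each time: found by feel. It moves only straight down, against about 14 N of friction, stays where pushed and stops hard when home. Origin: centre of its underside (top face 22 higher).
- tin: Bystander: small steel tin, 60 across and 35 high, standing between press and bar. Origin: centre of the underside.
- spare: Bystander: a spare wooden block 140 x 50 x 30 with one hole, no handle. Origin: centre of the underside.
- mallet: Bystander: wooden mallet lying down. Origin: on its underside plane, 130 from the head's middle.
- plane: Bystander: hand plane, 220 long. Origin: centre of the sole.
- glue: Bystander: white bottle, 60 across, 110 high. Origin: centre of the underside.
- jar: Bystander: open steel cup, 70 across, 80 high. Origin: centre of the underside.
- chisel: Bystander: hand tool with a wooden handle, 220 long, lying. Origin: on its underside.

How it is judged (in metres and radians):
On the way, in this order (a step that is already met when the one before it is completed fails the run):
1. the bar is threaded on both rods, round hole on the tall one, square to them (horizontal distance between bore and tall_top below 0.004 m and z of bore in the frame of tall_top below -0.075 m and horizontal distance between slot and short_top below 0.008 m and z of slot in the frame of short_top below -0.005 m and angle between bar's own z axis and vertical below 0.08 rad), for 0.2 s.
2. the bar presses the board with 17 to 35 N and the board, fully home, no longer gives (contact force between bar and board between 17 and 35 N and linear speed of board below 0.002 m/s), for 0.4 s.
At the end, for the whole second after the job is handed in: The board has been driven down (by 5 mm at least) to its stop and is still there; the bar lies on it, level within 0.05 rad, underside within 3 mm of the board's top, at rest, with the round hole on the tall rod (centres within 4 mm) and the slot on the short one (within 8 mm) (distance of board from where it was at the start of the episode above 0.005 m and z of bar in the frame of board below 0.025 m and horizontal distance between bore and tall_top below 0.004 m and horizontal distance between slot and short_top below 0.008 m and angle between bar's own z axis and vertical below 0.05 rad and linear speed of bar below 0.01 m/s); the robot touches nothing.
It fails at once if the bar presses the board with more than 38 N (contact force between bar and board above 38 N).
It fails at once if the bar is forced against the rods or base with more than 25 N (contact force between bar and press above 25 N).
It fails at once if the robot presses the board directly (contact force between any of the fingers, the arm and board above 2 N).
It fails at once if a bystander is shifted by more than 30 mm (distance of any of tin, spare, mallet, plane, glue, jar, chisel from where it was at the start of the episode above 0.03 m).
It also fails if it takes over 72 s, if anything falls off the work surface, if the arm or the gripper's body presses on something with over 40 N, if the wrist force passes 120 N, or if a joint passes its speed limit or range.

## Working session

There is one attempt and no reset: what is moved stays moved. The work goes in short steps, Python scripts to look and compute and a tool call to move; the robot and the scene stay as the last step left them, time stands still between calls to the robot, and variables do not carry over. Pictures are saved under pics/ and viewed, at most 10 in all, crops included, and the job is handed in when it is done.

Besides the shell and the picture viewer there is one more tool, called after "Request:" as a command line: name --argument value ..., lists and objects as JSON in quotes. drive_tool: Moves the arm, as the interface text tells. Its arguments: {"type":"object","properties":{"deltas":{"type":"array","items":{"type":"array","items":{"type":"array","items":{"type":"number"}}}},"force":{"type":"number"}},"required":["deltas"]}

```bash
mkdir -p pics
cat > h.py <<'E'
import numpy as np, cv2
from workcell import bot
def snap(name, fn):
    s=bot.snapshot(name); cv2.imwrite('pics/%s.png'%fn,s['img']); np.savez('pics/%s.npz'%fn,**{k:np.asarray(v) for k,v in s.items()}); return s
def load(fn): return dict(np.load('pics/%s.npz'%fn))
def cloud(s):
    h,w=s['depth'].shape; f=h/2/np.tan(np.radians(float(s['vertical_fov']))/2)
    K=np.array([[f,0,float(s['cx'])],[0,f,float(s['cy'])],[0,0,1]])
    u,v=np.meshgrid(np.arange(w),np.arange(h))
    p=cv2.undistortPoints(np.stack([u,v],-1).reshape(-1,1,2).astype(np.float64),K,np.asarray(s['dist_coeffs'],float)).reshape(h,w,2)
    d=s['depth'].astype(float); P=np.stack([p[...,0]*d,-p[...,1]*d,-d],-1)
    T=np.asarray(s['world_from_camera']); W=P@T[:3,:3].T+T[:3,3]; W[d==0]=np.nan; return W
E
python3 - <<'E'
from h import *
s=snap('top','top1'); snap('scene','scene1')
print(s['world_from_camera'],s['vertical_fov'],bot.get_state())
E
```

```text
[[-1.98680761e-02  9.94220190e-01 -1.05505795e-01  4.31961475e+02]
 [-9.99779679e-01 -2.04714008e-02 -4.63843087e-03 -1.44290629e+01]
 [-6.77147304e-03  1.05390393e-01  9.94407870e-01  1.77984248e+03]
 [ 0.00000000e+00  0.00000000e+00  0.00000000e+00  1.00000000e+00]] 48.16175387372454 {'clock': 0.1, 'joint_positions': array([ 1.20260448e+00,  1.31113072e-01,  1.48915393e+00,  3.30539802e-06,
        1.52299303e+00, -8.54179191e-02]), 'dq': array([ 0.00072538, -0.00139898, -0.00317049,  0.00128678, -0.00215412,
        0.00087832]), 'effort': array([ 1.64563378e-03, -5.61338139e+01, -4.93097770e+01,  7.70897744e-02,
        2.90758268e-02, -7.36526522e-05]), 'tcp_pos': array([167.23196626, 575.73899785, 242.68495699]), 'tool_rot': array([-4.42648657e-01, -3.10986884e+00,  2.55056384e-03]), 'wrist_force': array([ 0.01686871, -0.52299835, -0.26602184]), 'moment': array([ 0.0173094 ,  0.03519911, -0.06261461]), 'grasp_force': 0.0, 'finger_gap': 93.28343619285216}
```

View pics/top1.png

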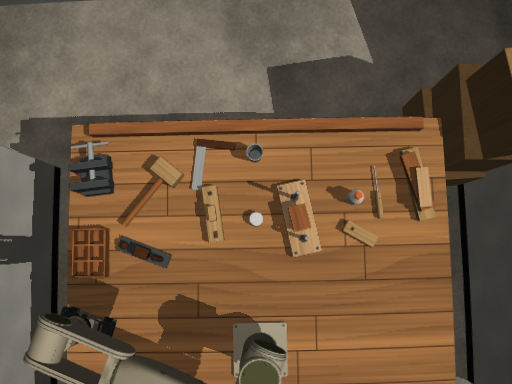

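View pics/scene1.png

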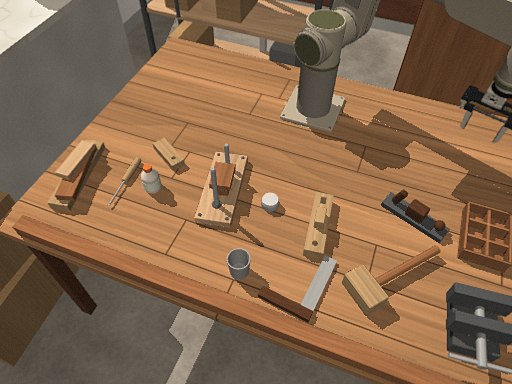

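The top view shows the bar at (213,213) and the press at (299,218), with rods at about (295,197) and (304,238). The tin is at (256,219), between them. The scene view agrees: the tall rod is on the far (+x) side.

Run:
```python
from h import *
for fn,boxb,boxp in (('top1',(195,180,230,248),(270,170,330,260)),):
    s=load(fn);W=cloud(s)
    for nm,(a,b,c,d),zr in (('bartop',boxb,(28,45)),('handle',boxb,(60,80)),('barall',boxb,(20,90)),('press',boxp,(22,38)),('board',boxp,(75,115)),('rod',boxp,(118,230)),('tin',(245,205,268,232),(25,45)),('bench',(195,100,230,260),(-10,10))):
        P=W[b:d,a:c].reshape(-1,3); P=P[(P[:,2]>zr[0])&(P[:,2]<zr[1])]
        if len(P)<3: print(nm,len(P));continue
        r=cv2.minAreaRect(P[:,:2].astype(np.float32))
        print(nm,len(P),P.mean(0).round(1),'rect',np.round(r[0],1),np.round(r[1],1),round(r[2],1),'zmed',np.median(P[:,2]).round(1))
        if nm=='rod':print(P.round(0))
t=load('top1')['img'];q=load('scene1')['img']
A=cv2.resize(t[175:265,190:330],None,fx=4,fy=4,interpolation=cv2.INTER_CUBIC)
B=cv2.resize(q[140:265,190:345],None,fx=3.6,fy=3.6,interpolation=cv2.INTER_CUBIC)
cv2.imwrite('pics/b.png',B[:600,:800])
```

```text
bartop 651 [550.8 182.1  36.7] rect [549.7 182.8] [230.4  60.9] 7.3 zmed 36.6
handle 112 [548.9 182.4  72.1] rect [549.3 182.8] [59.6 30. ] 7.2 zmed 72.3
barall 812 [549.8 182.   41.7] rect [548.5 186.4] [231.3  79.8] 10.6 zmed 37.7
press 1517 [ 521.9 -168.1   30.5] rect [ 525.1 -169.3] [300.7 120.8] 11.6 zmed 30.7
board 466 [ 524.5 -165.7   88.6] rect [ 523.4 -166.8] [179.2  70.5] 12.7 zmed 88.6
rod 46 [ 541.9 -164.   167. ] rect [ 524.8 -168.9] [184.4  15. ] 11.6 zmed 154.9
[[ 615. -150.  209.]
 [ 615. -154.  205.]
 [ 615. -157.  207.]
 [ 611. -146.  210.]
 [ 611. -150.  209.]
 [ 611. -154.  206.]
 [ 610. -156.  215.]
 [ 611. -145.  177.]
 [ 607. -145.  216.]
 [ 608. -150.  207.]
 [ 607. -153.  214.]
 [ 607. -157.  211.]
 [ 607. -144.  181.]
 [ 604. -146.  210.]
 [ 604. -149.  211.]
 [ 604. -153.  209.]
 [ 604. -157.  208.]
 [ 609. -144.  132.]
 [ 605. -146.  165.]
 [ 602. -147.  189.]
 [ 601. -150.  197.]
 [ 602. -154.  192.]
 [ 606. -145.  123.]
 [ 603. -147.  148.]
 [ 602. -150.  161.]
 [ 601. -153.  163.]
 [ 602. -149.  120.]
 [ 601. -152.  132.]
 [ 450. -186.  134.]
 [ 446. -181.  144.]
 [ 446. -185.  142.]
 [ 446. -189.  138.]
 [ 446. -193.  138.]
 [ 443. -178.  127.]
 [ 442. -181.  145.]
 [ 442. -185.  142.]
 [ 442. -189.  138.]
 [ 442. -192.  141.]
 [ 439. -179.  121.]
 [ 439. -182.  132.]
 [ 439. -184.  146.]
 [ 439. -189.  139.]
 [ 438. -193.  136.]
 [ 435. -183.  120.]
 [ 435. -185.  137.]
 [ 435. -189.  134.]]
tin 150 [524.5   5.4  34.9] rect [525.3   4.6] [54.6 56.5] 62.2 zmed 34.9
bench 2960 [614.7 183.4   1. ] rect [627.4 188.4] [146.  526.2] 89.4 zmed 1.1
```

View pics/b.png

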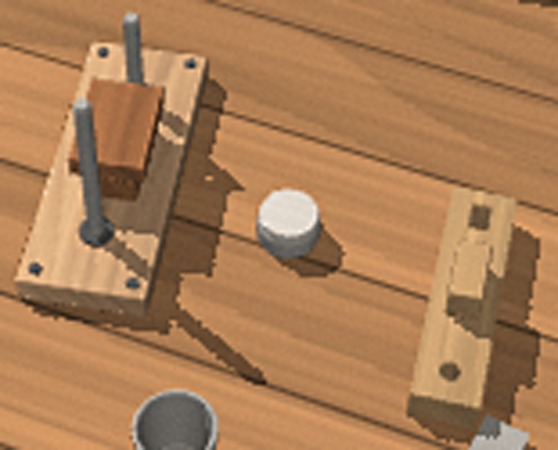

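The round hole is at the bar's far (+x) end, pixel (450,372) in the crop, and the slot is at the near end, (480,215). The bar already faces the same way as the press. Next I move above the bar.

Request:
drive_tool --deltas '[[[1,40,-40,0,0.05],[1,80,-82,0,0.1],[1,115,-118,0,0.15],[1,150,-154,0,0.2],[1,185,-190,0,0.25],[1,220,-226,0,0.3],[1,255,-262,0,0.35],[1,290,-300,0,0.4]]]' --force 30

```text
clock: 0.9
tcp_pos: [446.5, 287.0, 243.3]
tool_rot: [0.187, -3.136, 0.0]
wrist_force: [0.3, 0.9, 0.5]
finger_gap: 92.9
grasp_force: 0.0
```

Request:
drive_tool --deltas '[[[1,30,-30,0,0.01],[1,60,-60,0,0.01],[1,92,-94,0,0.01],[1,92,-94,0,0.01],[1,92,-94,0,0.01],[1,92,-94,0,0.01],[1,92,-94,0,0.01],[1,92,-94,0,0.01]]]'

```text
clock: 1.7
tcp_pos: [537.0, 195.9, 243.8]
tool_rot: [-0.203, 3.135, 0.0]
wrist_force: [0.5, 0.1, -0.4]
finger_gap: 92.8
grasp_force: 0.0
```

Run:
```python
from h import *
s=snap('wrist','w1');W=cloud(s);st=bot.get_state();print(st['tcp_pos'],st['tool_rot'],st['wrist_force'],st['joint_positions'])
P=W.reshape(-1,3)
for nm,zr in (('bartop',(30,42)),('handle',(66,80)),('bench',(-8,8))):
    Q=P[(P[:,2]>zr[0])&(P[:,2]<zr[1])&(abs(P[:,0]-549)<140)&(abs(P[:,1]-182)<70)]
    if len(Q)<10: print(nm,len(Q));continue
    r=cv2.minAreaRect(Q[:,:2].astype(np.float32));print(nm,len(Q),np.round(r[0],1),np.round(r[1],1),r[2],np.median(Q[:,2]))
```

```text
[537.08528942 195.74924268 243.78237139] [-2.02163717e-01  3.13488678e+00  1.73936693e-04] [ 0.22521693 -0.62663048 -0.58891748] [ 2.59773272e-01  5.37911238e-02  1.56927130e+00  7.10622700e-05
  1.51831839e+00 -1.43982515e+00]
bartop 9260 [547.3 182.8] [219.3  60.4] 7.392763614654541 36.44387921354888
handle 1948 [552.  183.2] [60.5 29.7] 7.454648971557617 72.27771732495884
bench 16939 [547.4 182. ] [140.  276.9] 89.9959716796875 0.4743245216147898
```

View pics/w1.png

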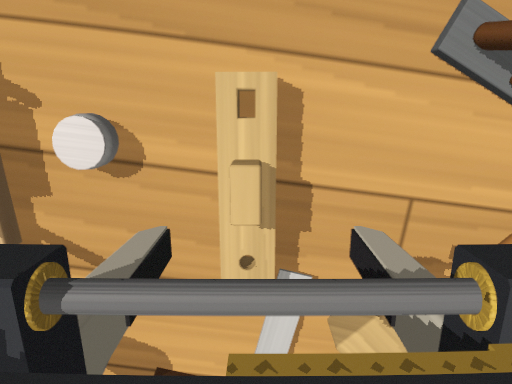

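The wrist view shows the slot at (246,103), the handle at (246,193) and the bore at (247,262). The handle centre works out at about (551,183) and the tool yaw already matches. I'll descend and grip.

Request:
drive_tool --deltas '[[[1,14,-13,0,0],[1,14,-13,-40,0],[1,14,-13,-80,0],[1,14,-13,-120,0],[1,14,-13,-150,0],[1,14,-13,-170,0],[1,14,-13,-178,0],[1,14,-13,-178,0]]]'

```text
clock: 2.55
tcp_pos: [551.1, 181.3, 64.5]
tool_rot: [0.2, -3.133, 0.001]
wrist_force: [-0.2, -0.2, 0.5]
finger_gap: 92.9
grasp_force: 0.0
```

Request:
drive_tool --deltas '[[[-1,0,0,0,0],[-1,0,0,0,0],[-1,0,0,0,0],[-1,0,0,0,0],[-1,0,0,0,0],[-1,0,0,0,0],[-1,0,0,0,0],[-1,0,0,0,0]]]' --force 30

```text
clock: 3.35
tcp_pos: [551.6, 181.8, 65.6]
tool_rot: [0.2, -3.135, 0.0]
wrist_force: [-0.1, 0.5, -0.3]
finger_gap: 33.6
grasp_force: 0.0
```

Request:
drive_tool --deltas '[[[-1,0,0,0,0],[-1,0,0,0,0],[-1,0,0,0,0],[-1,0,0,15,0],[-1,0,0,40,0],[-1,0,0,80,0],[-1,0,0,120,0],[-1,0,0,160,0]]]'

```text
clock: 4.15
tcp_pos: [551.0, 181.4, 227.5]
tool_rot: [0.199, -3.134, 0.001]
wrist_force: [0.5, 1.2, -4.0]
finger_gap: 29.7
grasp_force: 30.0
```

Request:
drive_tool --deltas '[[[-1,0,0,40,0],[-1,0,0,75,0],[-1,0,0,90,0],[-1,0,-30,90,0],[-1,0,-65,90,0.02],[-1,0,-100,90,0.04],[-1,0,-125,90,0.06],[-1,0,-135,90,0.08]]]'

```text
clock: 4.95
tcp_pos: [550.9, 44.2, 314.3]
tool_rot: [0.322, -3.122, 0.001]
wrist_force: [-0.1, 0.1, -3.4]
finger_gap: 29.8
grasp_force: 30.0
```

Run:
```python
from h import *
s=snap('wrist','w2');st=bot.get_state();print(st)
```

```text
{'clock': 5.0, 'joint_positions': array([-1.26992493e-02, -1.41949667e-02,  1.51075763e+00, -1.53332188e-03,
        1.64743626e+00, -1.79007036e+00]), 'dq': array([ 0.03920729,  0.00723927, -0.00604646,  0.0123489 , -0.0002054 ,
        0.08654238]), 'effort': array([  1.74341239, -51.80752516, -52.08830595,   0.83816087,
         0.12411503,   0.46374913]), 'tcp_pos': array([550.95614144,  43.66813638, 314.32008419]), 'tool_rot': array([ 3.23465128e-01, -3.12231457e+00,  1.94653949e-03]), 'wrist_force': array([ 1.0876341 , -0.51720701, -3.67780023]), 'moment': array([-0.0834455 ,  0.07968418,  0.02834494]), 'grasp_force': 29.996785819530487, 'finger_gap': 29.68236394855439}
```

View pics/w2.png

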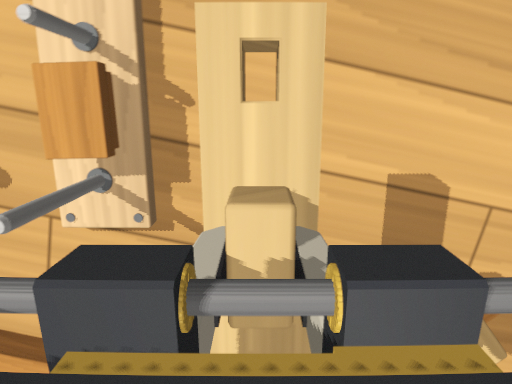

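The bar is held squarely, with its slot at (260,70). The short rod top is at (25,12) and the tall rod top at (5,225). I'll move nearer so both tops are well inside the view, then measure the rods and slot in the same picture.

Request:
drive_tool --deltas '[[[-1,0,-25,0,0],[-1,0,-60,0,0],[-1,0,-80,0,0],[-1,0,-90,0,0],[-1,0,-90,0,0],[-1,0,-90,0,0],[-1,0,-90,0,0],[-1,0,-90,0,0]]]'

```text
clock: 5.8
tcp_pos: [551.7, -42.1, 315.6]
tool_rot: [0.327, -3.125, -0.0]
wrist_force: [-0.5, -0.3, -3.9]
finger_gap: 29.7
grasp_force: 30.0
```

Run:
```python
from h import *
s=snap('wrist','w3');st=bot.get_state();print(st['tcp_pos'],st['tool_rot'],st['joint_positions'])
```

```text
[551.66138096 -42.28485656 315.65483632] [-3.26749444e-01  3.12449385e+00  2.08889530e-04] [-1.69264432e-01 -1.51699156e-02  1.50932191e+00  1.44687643e-04
  1.64741875e+00 -1.94844571e+00]
```

View pics/w3.png

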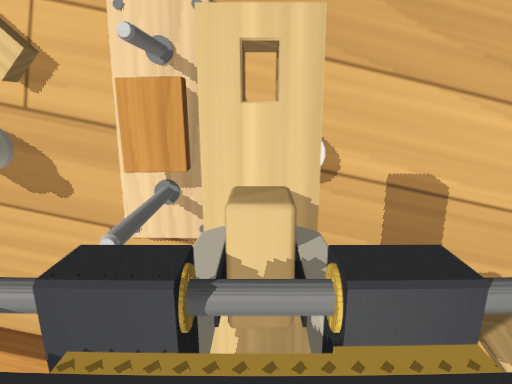

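```bash
cat > m.py <<'E'
from h import *
from scipy.optimize import least_squares
def rod(W,c,z0,z1,mask=None):
    P=W.reshape(-1,3); Q=P[(np.hypot(P[:,0]-c[0],P[:,1]-c[1])<18)&(P[:,2]>z0)&(P[:,2]<z1)]
    f=lambda p:np.hypot(Q[:,0]-p[0]-p[2]*(Q[:,2]-100)/100,Q[:,1]-p[1]-p[3]*(Q[:,2]-100)/100)-8
    r=least_squares(f,[c[0],c[1],0,0],loss='soft_l1'); return r.x.round(2),len(Q),np.median(abs(r.fun)).round(2)
def bar(W,tcp,yaw):
    P=W.reshape(-1,3); c,s=np.cos(yaw),np.sin(yaw); R=np.array([[c,s],[-s,c]])
    L=(P[:,:2]-tcp[:2])@R.T; z=P[:,2]
    zt=tcp[2]-30
    m=(abs(z-zt)<8)&(L[:,0]<-35)&(L[:,0]>-125)&(abs(L[:,1])<40)
    A=np.c_[L[m],np.ones(m.sum())]; k=np.linalg.lstsq(A,z[m],rcond=None)[0]
    print('bar top plane slope x,y',k[:2].round(4),'z at tcp-tcpz',(k[2]-tcp[2]).round(1),m.sum())
    # edges per x-slice
    E=[]
    for x in np.arange(-120,-35,4):
        q=L[m&(abs(L[:,0]-x)<2)][:,1]
        if len(q)>5:E.append([x,q.min(),q.max()])
    E=np.array(E); g=np.polyfit(E[:,0],(E[:,1]+E[:,2])/2,1); print('bar centre-line slope',g.round(4),'width',np.median(E[:,2]-E[:,1]))
    q=L[m&(abs(L[:,1])<4)][:,0]; q=np.sort(q); d=np.diff(q); i=d.argmax(); print('slot gap x',q[i],q[i+1],'min x',q.min())
    q=L[m&(abs(L[:,0]+85)<6)][:,1]; q=np.sort(q); d=np.diff(q); i=d.argmax(); print('slot gap y',q[i],q[i+1])
    mh=(abs(z-tcp[2]-6)<6)&(L[:,0]<10)&(L[:,0]>-45)&(abs(L[:,1])<25); print('handle n',mh.sum(),'x min',np.percentile(L[mh,0],1) if mh.any() else None,'z',np.median(z[mh])-tcp[2])
E
python3 - <<'E'
from m import *
s=load('w3');W=cloud(s); tcp=np.array([551.7,-42.3,315.65]); th=np.arctan2(3.12449,-.32675)
yaw=2*th-np.pi; print('yaw',yaw)
bar(W,tcp,yaw)
print('short',rod(W,(441,-187),45,130)); print('tall',rod(W,(609,-151),45,200))
P=W[:,:200].reshape(-1,3);Q=P[(abs(P[:,2]-30)<4)&(P[:,1]<-90)]
print(np.median(Q[:,2]))
Q=P[(P[:,2]>78)&(P[:,2]<112)&(abs(P[:,0]-525)<50)&(P[:,1]<-120)];r=cv2.minAreaRect(Q[:,:2].astype(np.float32));print('board',r,np.median(Q[:,2]))
s=load('top1');W=cloud(s);print('top: short',rod(W,(441,-187),100,150),'tall',rod(W,(609,-151),100,220))
E
```

```text
yaw 0.2083966364972567
bar top plane slope x,y [0.001  0.0007] z at tcp-tcpz -29.1 19431
bar centre-line slope [ 0.0031 -0.2112] width 59.923787575842255
slot gap x -97.76339823036588 -70.37338308384652 min x -114.393331627662
slot gap y -9.010186546994193 8.551742376112205
handle n 6129 x min -29.35405454958684 z 6.685367542608105
short (array([ 445.36, -185.95,   -0.52,   -1.08]), 501, np.float64(0.16))
tall (array([ 6.1176e+02, -1.5182e+02,  2.4000e-01, -4.0000e-02]), 1071, np.float64(0.2))
30.509126444690366
board ((527.2439575195312, -165.70632934570312), (100.01570129394531, 70.36045837402344), 13.000447273254395) 88.19564162778153
top: short (array([ 438.93, -184.64,   14.45,   -7.35]), 19, np.float64(1.25)) tall (array([ 608.25, -152.89,    1.32,    1.16]), 29, np.float64(0.4))
```

Rod spacing measures 169.9 mm (170 expected) and the width and slot of the bar match the given sizes. Required TCP is about (527.8, -169.0) with a turn of -0.009. I'll move there at height.

Request:
drive_tool --deltas '[[[-1,-5,-25,0,0],[-1,-12,-60,0,0],[-1,-18,-95,0,-0.009],[-1,-22,-117,0,-0.009],[-1,-23.9,-126.7,0,-0.009],[-1,-23.9,-126.7,0,-0.009],[-1,-23.9,-126.7,0,-0.009],[-1,-23.9,-126.7,0,-0.009]]]'

```text
clock: 6.65
tcp_pos: [528.0, -168.6, 315.7]
tool_rot: [-0.313, 3.126, 0.001]
wrist_force: [-0.1, 0.8, -4.2]
finger_gap: 29.7
grasp_force: 30.0
```

Run:
```python
from m import *
s=snap('wrist','w4');st=bot.get_state();print(st['tcp_pos'],st['tool_rot'],st['wrist_force'],st['dq'].round(3))
a=st['tool_rot'];yaw=2*np.arctan2(a[1],a[0])-np.pi;yaw=(yaw+np.pi/2)%np.pi-np.pi/2;print('yaw',yaw)
W=cloud(s);bar(W,st['tcp_pos'],yaw)
P=W.reshape(-1,3);Q=P[(P[:,2]>132)&(P[:,2]<150)&(np.hypot(P[:,0]-445,P[:,1]+186)<20)];print('short top pts',len(Q),Q.mean(0) if len(Q) else '',Q.min(0),Q.max(0))
cv2.imwrite('pics/w4c.png',cv2.resize(s['img'][0:240,160:360],None,fx=2.5,fy=2.5))
```

```text
[ 528.02958374 -168.68504706  315.65890437] [-3.13215661e-01  3.12584243e+00  4.70641243e-04] [ 0.51416478  0.75603231 -4.65998723] [-0.001 -0.     0.001 -0.001 -0.001 -0.004]
yaw 0.19973729530663675
bar top plane slope x,y [0.0011 0.0015] z at tcp-tcpz -29.1 19428
bar centre-line slope [ 0.0011 -0.3989] width 59.98031191874467
slot gap x -97.91253533601653 -70.32779692825736 min x -114.35595752593622
slot gap y -9.12290753827716 8.462439576326524
handle n 6140 x min -29.352474972702762 z 6.724106179737532
short top pts 242 [ 445.36805587 -185.53812965  139.33457252] [ 437.79452341 -193.24790732  134.2783432 ] [ 452.62330993 -177.80072975  142.82546273]
```

View pics/w4c.png

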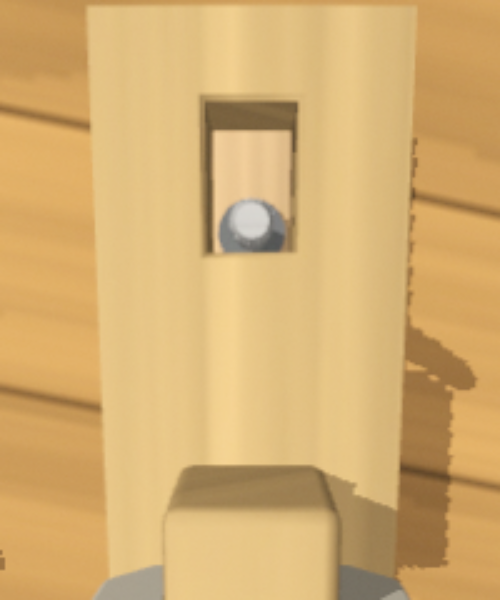

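The short rod top shows through the slot at (251,222) in the crop. Measured offsets are about 0.2 mm in y and 0.4 mm in x, so I'll shift x by -0.4 and start down gently.

Request:
drive_tool --deltas '[[[-1,-0.4,0,-10,0.002],[-1,-0.4,0,-20,0.002],[-1,-0.4,0,-30,0.002],[-1,-0.4,0,-36,0.002],[-1,-0.4,0,-39,0.002],[-1,-0.4,0,-42,0.002],[-1,-0.4,0,-44,0.002],[-1,-0.4,0,-46,0.002]]]'

```text
clock: 7.5
tcp_pos: [527.6, -169.8, 270.1]
tool_rot: [-0.314, 3.125, -0.0]
wrist_force: [-0.3, 1.3, -1.0]
finger_gap: 29.9
grasp_force: 30.0
```

Request:
drive_tool --deltas '[[[-1,0,0,-2,0],[-1,0,0,-4,0],[-1,0,0,-6,0],[-1,0,0,-8,0],[-1,0,0,-10,0],[-1,0,0,-12,0],[-1,0,0,-12,0],[-1,0,0,-12,0]]]'

```text
clock: 8.3
tcp_pos: [527.5, -169.6, 257.4]
tool_rot: [-0.314, 3.126, 0.001]
wrist_force: [3.3, 5.0, -3.8]
finger_gap: 29.8
grasp_force: 30.0
```

Run:
```python
from m import *
s=snap('wrist','w5');st=bot.get_state();print(st['tcp_pos'],st['wrist_force'],st['moment'])
a=st['tool_rot'];yaw=2*np.arctan2(a[1],a[0])-np.pi;yaw=(yaw+np.pi/2)%np.pi-np.pi/2;print('yaw',yaw)
W=cloud(s);bar(W,st['tcp_pos'],yaw)
P=W.reshape(-1,3);Q=P[(P[:,2]>132)&(P[:,2]<150)&(np.hypot(P[:,0]-445,P[:,1]+186)<20)];print('short top pts',len(Q),Q.mean(0),Q.min(0),Q.max(0))
```

```text
[ 527.4875905  -169.6597452   257.41620541] [ 2.34878036  4.22861541 -3.59104945] [ 1.04400138 -0.63732077  0.28622092]
yaw 0.20041791713235346
bar top plane slope x,y [0.0032 0.0018] z at tcp-tcpz -29.1 19325
bar centre-line slope [ 0.0042 -0.4318] width 59.90839006929612
slot gap x -97.83813531588497 -70.38670997096362 min x -114.05609259906959
slot gap y -9.413715695755334 8.141679581201682
handle n 6147 x min -29.36716590133161 z 6.672962345427834
short top pts 368 [ 445.4195277  -185.48649713  139.46638337] [ 437.46887965 -193.2553176   134.29236629] [ 452.83527041 -177.70429521  143.71203574]
```

The bar is on the tall rod with about 5 N of side load, so I'll recentre (+y) and check again.

Request:
drive_tool --deltas '[[[-1,0.2,0.3,0,-0.001],[-1,0.3,0.6,0,-0.002],[-1,0.4,1,0,-0.003],[-1,0.4,1,0,-0.003],[-1,0.4,1,0,-0.003],[-1,0.4,1,0,-0.003],[-1,0.4,1,0,-0.003],[-1,0.4,1,0,-0.003]]]'

```text
clock: 9.15
tcp_pos: [527.6, -169.0, 257.6]
tool_rot: [0.309, -3.126, 0.0]
wrist_force: [-0.1, 1.0, -4.4]
finger_gap: 29.8
grasp_force: 30.0
```

Request:
drive_tool --deltas '[[[-1,0,0,-2,0],[-1,0,0,-5,0],[-1,0,0,-8,0],[-1,0,0,-11,0],[-1,0,0,-14,0],[-1,0,0,-17,0],[-1,0,0,-20,0],[-1,0,0,-20,0]]]'

```text
clock: 9.95
tcp_pos: [527.5, -168.9, 236.9]
tool_rot: [0.309, -3.126, -0.001]
wrist_force: [0.0, 0.3, -3.9]
finger_gap: 29.8
grasp_force: 30.0
```

```bash
cat > q.py <<'E'
from m import *
import sys
s=snap('wrist',sys.argv[1]);st=bot.get_state();t=st['tcp_pos'];print(t,st['wrist_force'],st['moment'])
a=st['tool_rot'];yaw=2*np.arctan2(a[1],a[0])-np.pi;yaw=(yaw+np.pi/2)%np.pi-np.pi/2;print('yaw',yaw)
W=cloud(s);bar(W,t,yaw)
P=W.reshape(-1,3);Q=P[(P[:,2]>132)&(P[:,2]<150)&(np.hypot(P[:,0]-445,P[:,1]+186)<20)];print('short top pts',len(Q),Q.mean(0),Q.min(0),Q.max(0))
E
python3 q.py w6
```

```text
[ 527.52976962 -168.87987568  237.2160172 ] [ 0.23178072  0.84055621 -4.46598514] [ 0.11849831 -0.01284397  0.08150769]
yaw 0.19717905456503004
bar top plane slope x,y [-0.0002  0.0016] z at tcp-tcpz -29.4 19441
bar centre-line slope [ 0.0027 -0.3536] width 60.02290841550034
slot gap x -98.04922522088206 -70.44564716754486 min x -114.65986332014452
slot gap y -9.152227460492686 8.409794676488566
handle n 6147 x min -29.435883544071935 z 6.418597810018355
short top pts 446 [ 445.49599083 -185.54249759  139.35951752] [ 437.63254602 -193.46526404  132.63434025] [ 452.84344107 -177.61944618  142.41191137]
```

Forces are clear now, and the slot centre is within 0.2 mm of the short rod. Continuing down.

Request:
drive_tool --deltas '[[[-1,0,0,-4,0],[-1,0,0,-9,0],[-1,0,0,-14,0],[-1,0,0,-19,0],[-1,0,0,-24,0],[-1,0,0,-27,0],[-1,0,0,-29,0],[-1,0,0,-29,0]]]'

```text
clock: 10.8
tcp_pos: [527.6, -168.9, 208.3]
tool_rot: [0.309, -3.126, -0.0]
wrist_force: [-0.3, 1.2, -3.2]
finger_gap: 30.2
grasp_force: 30.0
```

Request:
drive_tool --deltas '[[[-1,0,0,-1.5,0],[-1,0,0,-3,0],[-1,0,0,-4.5,0],[-1,0,0,-6,0],[-1,0,0,-7.5,0],[-1,0,0,-9,0],[-1,0,0,-10,0],[-1,0,0,-10,0]]]'

```text
clock: 11.6
tcp_pos: [527.6, -168.9, 198.4]
tool_rot: [0.309, -3.126, -0.0]
wrist_force: [0.1, 0.6, -4.5]
finger_gap: 29.8
grasp_force: 30.0
```

```bash
python3 q.py w7
```

```text
[ 527.63530227 -168.88983179  198.47451978] [ 0.13569075  0.41746689 -3.42884662] [0.13420121 0.03603586 0.06128348]
yaw 0.1971743658892322
bar top plane slope x,y [0.0005 0.0016] z at tcp-tcpz -29.2 19438
bar centre-line slope [ 0.0028 -0.3619] width 59.99643624679911
slot gap x -97.98155627006673 -70.37934411260017 min x -114.33970563444026
slot gap y -9.175022924392955 8.38715042215999
handle n 6158 x min -29.405972198870128 z 6.618429868192521
short top pts 974 [ 443.19212409 -186.18591833  140.34022517] [ 429.53689556 -197.10538849  132.75854429] [ 459.30259822 -174.54187311  149.9968141 ]
```

Both rods are threaded without load (underside at about 133). Moving down to just above the board (top at about 88).

Request:
drive_tool --deltas '[[[-1,0,0,-3,0],[-1,0,0,-7,0],[-1,0,0,-11,0],[-1,0,0,-15,0],[-1,0,0,-19,0],[-1,0,0,-22,0],[-1,0,0,-24,0],[-1,0,0,-24,0]]]'

```text
clock: 12.45
tcp_pos: [527.5, -168.9, 174.2]
tool_rot: [0.309, -3.126, -0.0]
wrist_force: [0.2, 0.8, -3.7]
finger_gap: 30.1
grasp_force: 30.0
```

Request:
drive_tool --deltas '[[[-1,0,0,-3,0],[-1,0,0,-6,0],[-1,0,0,-9,0],[-1,0,0,-12,0],[-1,0,0,-14,0],[-1,0,0,-15,0],[-1,0,0,-16,0],[-1,0,0,-16,0]]]'

```text
clock: 13.25
tcp_pos: [527.7, -168.9, 158.5]
tool_rot: [0.309, -3.126, 0.0]
wrist_force: [-0.1, -0.2, -4.2]
finger_gap: 29.7
grasp_force: 30.0
```

Request:
drive_tool --deltas '[[[-1,0,0,-0.5,0],[-1,0,0,-1,0],[-1,0,0,-1.5,0],[-1,0,0,-2,0],[-1,0,0,-2.5,0],[-1,0,0,-3,0],[-1,0,0,-3.5,0],[-1,0,0,-4,0]]]'

```text
clock: 14.05
tcp_pos: [527.7, -168.9, 154.6]
tool_rot: [-0.309, 3.126, -0.0]
wrist_force: [-0.0, 0.2, -3.4]
finger_gap: 29.5
grasp_force: 30.0
```

Request:
drive_tool --deltas '[[[-1,0,0,-0.5,0],[-1,0,0,-1,0],[-1,0,0,-1.5,0],[-1,0,0,-2,0],[-1,0,0,-2.5,0],[-1,0,0,-2.5,0],[-1,0,0,-2.5,0],[-1,0,0,-2.5,0]]]' --force 45

```text
clock: 14.85
tcp_pos: [527.8, -168.9, 153.3]
tool_rot: [-0.309, 3.126, -0.0]
wrist_force: [-5.3, 1.9, 6.4]
finger_gap: 29.8
grasp_force: 45.0
```

Request:
drive_tool --deltas '[[[-1,0,0,-0.3,0],[-1,0,0,-0.6,0],[-1,0,0,-0.9,0],[-1,0,0,-1.2,0],[-1,0,0,-1.5,0],[-1,0,0,-1.5,0],[-1,0,0,-1.5,0],[-1,0,0,-1.5,0]]]'

```text
clock: 15.65
tcp_pos: [527.9, -168.9, 152.1]
tool_rot: [-0.309, 3.126, -0.0]
wrist_force: [-5.4, 3.4, 9.5]
finger_gap: 29.8
grasp_force: 45.0
```

Contact is made and the board has started to move (about 14 N including the bar's weight). It has at least 6 mm to go, so I'll keep on slowly and ease the side load.

Request:
drive_tool --deltas '[[[-1,-0.2,0.1,-0.3,0],[-1,-0.3,0.2,-0.6,0],[-1,-0.3,0.2,-0.9,0],[-1,-0.3,0.2,-1.2,0],[-1,-0.3,0.2,-1.5,0],[-1,-0.3,0.2,-1.8,0],[-1,-0.3,0.2,-2,0],[-1,-0.3,0.2,-2,0]]]'

```text
clock: 16.45
tcp_pos: [527.8, -168.9, 150.3]
tool_rot: [-0.309, 3.125, -0.001]
wrist_force: [-4.3, 2.6, 8.2]
finger_gap: 29.9
grasp_force: 45.0
```

Request:
drive_tool --deltas '[[[-1,0,0,-0.2,0],[-1,0,0,-0.4,0],[-1,0,0,-0.6,0],[-1,0,0,-0.8,0],[-1,0,0,-1,0],[-1,0,0,-1.2,0],[-1,0,0,-1.4,0],[-1,0,0,-1.4,0]]]'

```text
clock: 17.25
tcp_pos: [527.8, -168.8, 148.9]
tool_rot: [-0.309, 3.125, -0.001]
wrist_force: [-4.5, 2.5, 8.9]
finger_gap: 29.5
grasp_force: 45.0
```

Request:
drive_tool --deltas '[[[-1,-0.2,0.1,-0.2,0],[-1,-0.2,0.1,-0.4,0],[-1,-0.2,0.1,-0.6,0],[-1,-0.2,0.1,-0.8,0],[-1,-0.2,0.1,-1,0],[-1,-0.2,0.1,-1.2,0],[-1,-0.2,0.1,-1.2,0],[-1,-0.2,0.1,-1.2,0]]]'

```text
clock: 18.05
tcp_pos: [527.8, -168.9, 147.8]
tool_rot: [-0.309, 3.125, -0.001]
wrist_force: [-3.3, 2.7, 8.6]
finger_gap: 29.5
grasp_force: 45.0
```

Request:
drive_tool --deltas '[[[-1,-0.1,0.1,-0.2,0],[-1,-0.2,0.1,-0.4,0],[-1,-0.2,0.1,-0.6,0],[-1,-0.2,0.1,-0.8,0],[-1,-0.2,0.1,-1,0],[-1,-0.2,0.1,-1.1,0],[-1,-0.2,0.1,-1.1,0],[-1,-0.2,0.1,-1.1,0]]]'

```text
clock: 18.85
tcp_pos: [527.8, -168.8, 146.9]
tool_rot: [-0.309, 3.124, -0.002]
wrist_force: [-4.0, 2.1, 9.1]
finger_gap: 29.8
grasp_force: 45.0
```

Request:
drive_tool --deltas '[[[-1,0,0,-0.2,0],[-1,0,0,-0.4,0],[-1,0,0,-0.6,0],[-1,0,0,-0.8,0],[-1,0,0,-1,0],[-1,0,0,-1,0],[-1,0,0,-1,0],[-1,0,0,-1,0]]]'

```text
clock: 19.65
tcp_pos: [527.8, -168.8, 146.8]
tool_rot: [-0.309, 3.124, -0.002]
wrist_force: [-7.8, 3.2, 15.8]
finger_gap: 29.9
grasp_force: 45.0
```

The board is home: z stopped at 146.8, about 6.4 mm of travel, and contact is about 20 N. I'll add a little and hold for a second.

Request:
drive_tool --deltas '[[[-1,0,0,-0.1,0],[-1,0,0,-0.2,0],[-1,0,0,-0.2,0],[-1,0,0,-0.2,0],[-1,0,0,-0.2,0],[-1,0,0,-0.2,0],[-1,0,0,-0.2,0],[-1,0,0,-0.2,0]]]'

```text
clock: 20.45
tcp_pos: [527.9, -168.8, 146.9]
tool_rot: [-0.309, 3.124, -0.002]
wrist_force: [-8.1, 3.3, 17.2]
finger_gap: 29.6
grasp_force: 45.0
```

Request:
drive_tool --deltas '[[[-1,0,0,0,0],[-1,0,0,0,0],[-1,0,0,0,0],[-1,0,0,0,0],[-1,0,0,0,0],[-1,0,0,0,0],[-1,0,0,0,0],[-1,0,0,0,0]]]'

```text
clock: 21.25
tcp_pos: [527.9, -168.9, 146.9]
tool_rot: [-0.309, 3.124, -0.002]
wrist_force: [-7.7, 3.8, 17.6]
finger_gap: 29.8
grasp_force: 45.0
```

Request:
drive_tool --deltas '[[[-1,0,0,-0.1,0],[-1,0,0,-0.2,0],[-1,0,0,-0.25,0],[-1,0,0,-0.25,0],[-1,0,0,-0.25,0],[-1,0,0,-0.25,0],[-1,0,0,-0.25,0],[-1,0,0,-0.25,0]]]'

```text
clock: 22.05
tcp_pos: [527.9, -168.9, 146.9]
tool_rot: [-0.309, 3.124, -0.002]
wrist_force: [-8.8, 3.2, 20.1]
finger_gap: 29.6
grasp_force: 45.0
```

Request:
drive_tool --deltas '[[[-1,0,0,0.4,0],[-1,0,0,0.8,0],[-1,0,0,1.2,0],[-1,0,0,1.5,0],[-1,0,0,1.7,0],[-1,0,0,1.7,0],[-1,0,0,1.7,0],[-1,0,0,1.7,0]]]'

```text
clock: 22.85
tcp_pos: [527.8, -168.8, 146.9]
tool_rot: [-0.309, 3.124, -0.002]
wrist_force: [-2.1, 1.6, 7.2]
finger_gap: 29.9
grasp_force: 45.0
```

Request:
drive_tool --deltas '[[[-1,0,0,0.4,0],[-1,0,0,0.9,0],[-1,0,0,0.9,0],[-1,0,0,0.9,0],[-0.2,0,0,0.9,0],[-0.1,0,0,0.9,0],[0,0,0,0.9,0],[0,0,0,0.9,0]]]'

```text
clock: 23.65
tcp_pos: [526.8, -168.4, 145.7]
tool_rot: [0.309, -3.126, -0.0]
wrist_force: [-1.0, -0.2, 0.1]
finger_gap: 46.2
grasp_force: 0.0
```

Request:
drive_tool --deltas '[[[0.2,0,0,0,0],[0.2,0,0,0,0],[0.2,0,0,10,0],[0.2,0,0,25,0],[0.2,0,0,45,0],[0.2,0,0,75,0],[0.2,0,0,110,0],[0.2,0,0,145,0]]]'

```text
clock: 24.45
tcp_pos: [527.0, -168.4, 294.0]
tool_rot: [-0.309, 3.125, -0.001]
wrist_force: [0.6, -0.6, 0.6]
finger_gap: 56.1
grasp_force: 0.0
```

Request:
drive_tool --deltas '[[[0.2,0,0,5,0],[0.2,0,0,5,0],[0.2,0,0,5,0],[0.2,0,0,5,0],[0.2,0,0,5,0],[0.2,0,0,5,0],[0.2,0,0,5,0],[0.2,0,0,5,0]]]'

```text
clock: 25.25
tcp_pos: [527.0, -168.5, 295.8]
tool_rot: [0.309, -3.126, -0.0]
wrist_force: [-0.7, -0.8, -0.2]
finger_gap: 55.9
grasp_force: 0.0
```

Run:
```python
from m import *
s=snap('wrist','w9');st=bot.get_state();print(st['tcp_pos'],st['wrist_force'])
W=cloud(s);P=W.reshape(-1,3);Q=P[(abs(P[:,0]-528)<125)&(abs(P[:,1]+169)<60)&(abs(P[:,2]-117)<8)]
A=np.c_[Q[:,:2]-[528,-169],np.ones(len(Q))];print('bar top plane',np.linalg.lstsq(A,Q[:,2],rcond=None)[0],len(Q))
snap('scene','scene2');cv2.imwrite('pics/s2.png',cv2.resize(load('scene2')['img'][110:260,130:330],None,fx=3,fy=3))
```

```text
[ 527.0026181  -168.47871604  295.94629686] [ 0.39881919  0.92258199 -0.10747444]
bar top plane [ 4.24236103e-04 -1.52810000e-04  1.17769764e+02] 10936
```

View pics/s2.png

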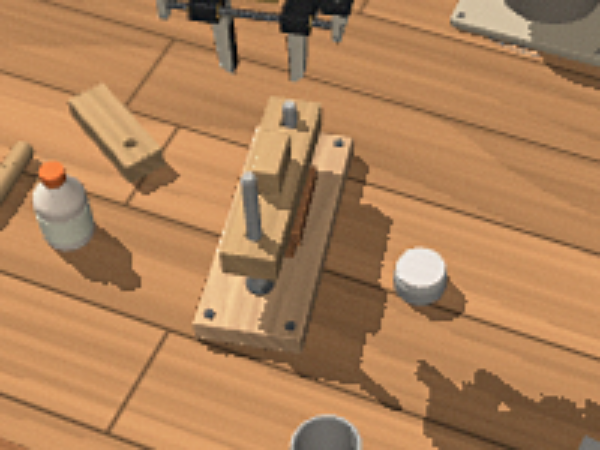

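The bar lies level on the board, its top at 117.8 with a slope of 0.0005. Both rods stand through it, at (250,205) and (290,110), and the gripper is clear, so I'm handing in.

```bash
python3 -c "
from workcell import bot
print(bot.close_job())"
```

```text
the job is handed in; nothing more can be done
None
```

The job is handed in: the bar was threaded on both rods, the board was pressed about 6.4 mm to its stop at an estimated 20–24 N, and the bar was left resting level on it with the gripper clear; no verdict was returned.

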